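Unlatch the reject box and put the reject in

ROBOT

A 7-joint arm with a two-finger parallel gripper is mounted at the origin on the work surface. World frame = base frame: x ahead of the robot, y to its left, z up, the work surface at z = 0. Lengths are in m, angles in rad, forces in N, time in s.
With the tool pointing down it reaches from about 0.4 to 0.875 m from the base axis. Payload 4.4 kg.
Tool frame: the origin (TCP) lies at the very end of the fingers, on their centre line; the grasp point (between the pads) lies 19 mm behind it (bot.hold_point_z is the distance from the TCP to the grasp point, in m); z points along the fingers, y is the line along which they close (so a half turn about z gives the same grasp; the last joint's range is limited). The gripper opens to 85 mm and grips with 20 to 120 N. Pads are 22 mm wide; open, the fingers measure 114 mm over their backs; the gripper's body (76 mm by 85 mm) begins 54 mm behind the grasp point. The pads swing forward as they close: fully open they stand 13 mm farther back than shut.
Start: joints at [1.241, 0.628, 0.038, 1.517, -0.027, 0.996, -0.02], TCP at [0.17, -0.628, 0.231] pointing down, gripper open.
Joint ranges: [-3.06, 3.06], [-0.37, 2.12], [-1.25, 1.32], [0.18, 2.47], [-1.1, 4.24], [0.23, 1.98], [-2.94, 2.94]. Speed limits (rad/s): [2.57, 2.57, 3.14, 3.14, 3.14, 3.14, 3.14].

INTERFACE

Orientations are given as a unit quaternion [w, x, y, z].
In Python, from cell import bot gives the robot as it stands.
- The arm moves only by the tool play_rows, never from a script. Its arguments are lists of equal length, an entry for each row: "travel": the shift along the tool's x, y, z scaled (see below), a list of three; "rot": the turn, a rotation vector about the tool's x, y, z scaled (see below), a list of three; "grip": the finger opening in mm, from 0 to 85.4. In form: {"travel": [[tx, ty, tz], ...], "rot": [[rx, ry, rz], ...], "grip": [grip, ...]}. A call has exactly 8 rows; each row shifts and turns the commanded pose from where the row before left it, along the tool's axes as they then stand; what a row does not reach is not made up. The controller multiplies each number of a shift by 25 cm and each number of a turn by 0.15 rad. A row lasts 1/8 s, in which the tool goes at most 62.5 mm and 10.7 degrees, less where a joint would pass 70% of its speed; a pose out of reach is approached as far as the arm can. A call with a number of a shift or a turn outside -1 to 1 is refused whole. A call with a gripper value outside its range is refused whole. The fingers move at their own pace and stop on an object; "grip_force" is the grip in N (left out, the last holds). Time passes only in rows, so rows that do not move let the fingers close, or fill a call up. It gives the time, the measured TCP pose, the force, the opening and the grip force at its end, in the units of the state.
- bot.observe(): the state, without advancing time (a new reading comes with each control period).
- bot.camera(name): name is "side" or "top"; returns the picture (400x640x3 uint8, red, green, blue); there is no depth.
- bot.camera_model(name): a dict with "vfov" (degrees; the focal length in pixels is half the picture's height over the tangent of half this angle, whatever the lens; pixels are square), "cx", "cy" (the principal point, pixels), "k1" (the pictures are not rectified: a ray, as slopes to the right and down, at radius r is drawn at 1 + k1 r^2 times it, then the intrinsics apply), "extrinsics" (4x4, takes a point from camera to world coordinates). Camera axes: x right, y down, z forward; pixel columns grow to the right and rows downward; lengths in m; the calibration is good to about 2 mm. A picture is of the moment at which its call begins. camera_model takes no time and is no camera call.
- bot.job_done(): hands the job in; it is judged then, once.
Trained networks look in the newest picture that a camera, given by its name, has taken for a name from the list of things; names that differ only in an ending like _2 or _b are one class to them, and where a whole thing is asked for, a point or a joint stands for the part that bears it (a point fixed in the world has none). Each returns a list of dicts, best first, with "conf" (0 to 1); they miss things now and then, are a little off and sometimes report something else, mostly with a low value. They report only what shows in the picture. A call takes as long as a camera call.
- bot.spot_in(target, camera): "point" ([column, row] in pixels, amid what is visible of it).
The state is a dict: "clock": time; "joints": joint angles; "qd": joint speeds; "joint_efforts": joint torques, N m; "tool_pos": TCP position; "tcp_rot": TCP orientation; "force": force on the tool from outside, world axes, zero at the start; "ft_torque": the same for the moment, N m; "width": opening from 0.0 (shut) to 1.0 (fully open); "finger_force": force on a finger pad.
Only numpy, scipy, OpenCV 4.12 (cv2) and the standard library are available. Lean on these libraries where they do the work, as an engineer would, in place of code of your own. Each camera call takes 0.05 s, during which the arm holds its last target. There are 200 camera calls.

TASK

Put the cover with the red sticker into the reject box. The box is latched: flip the yellow-tabbed hasp up off its staple and over until it stands up past vertical, leaning back over the lid, and only then raise the lid by its black tab until it stands upright. Lower the stickered cover gently inside and set it flat on the box floor, sticker up; leave lid and hasp open, and leave the other covers and everything else on the bench where they are.

Things in the scene. Friction and masses are not known exactly. Their poses are not given: they have to be found in the camera images.
- reject_box: Reject box: blue, bolted to the bench, 170 mm (x) by 270 mm (y) by 85 mm high, walls and floor 5 mm, under a red lid. Origin: centre of its underside, on the bench; x points from the front (hasp side) to the rear (lid hinge), z up. The staple is a steel loop sticking 27 mm out of the front face at y = +65 mm, z 61 to 74 mm. Inner floor 160 by 260 mm at z = 5 mm.
- lid (a joint): Angle of the red lid in rad: 0 shut, 1.57 upright, stops at 1.75. It turns about the box's +y axis: the front edge goes up, then to the rear. Stiff friction hinge (0.9 N m, lid 0.5 kg): it stays where it is left; about 7 N at the tab raises it. With the hasp on its staple it lifts only some 0.06 rad.
- lid_tab (a point): Grip point on the lid's black tab: a bar 20 mm wide (box y), 12 mm thick, sticking 46 mm straight forward from the front edge of the 10 mm thick lid at box y = -65 mm. The point: mid-width, mid-thickness, 34 mm in front of the box's front face, 30 mm from the lid's edge, 16 mm from the tab's end. Its frame turns with the lid.
- lid_hinge (a point): A point on the lid's hinge axis (which runs along the box's y), at the box's rear top edge, box x = +85 mm, y = 0, z = 85.5 mm.
- hasp (a joint): Angle of the hasp from the lid in rad: 0 hanging down over the staple, 1.57 pointing forward, 3.14 standing straight up on the lid's front edge, stops at 3.7, leaning back, the tab's end on the lid. It turns about the box's +y axis: the lower end swings forward, up, then to the rear. Friction hinge (0.07 N m, about 2 N at the tab): it stays where it is left. Starts at 0 to 0.12.
- hasp_tab (a point): Grip point on the hasp's yellow tab: a bar 18 mm wide (box y), 14 mm thick, sticking 45 mm out square from the lower end of the steel strap (52 x 34 x 4 mm, slotted for the staple). Points forward when the hasp hangs, up at 1.57 rad, rearward at 3.14. The point: mid-width, mid-thickness, 34 mm out from the strap, 13 mm from the tab's end, 56 mm from the hinge axis. Its frame turns with the hasp.
- hasp_hinge (a point): A point on the hasp's hinge axis (along the box's y), at mid-width of the hasp: with the lid shut 8 mm in front of the box's front face, box y = +65 mm, z = 89.5 mm. Moves with the lid.
- reject_cover: The cover to put away: teal moulding with a red round 30 mm sticker on top, 44 mm (its x) by 110 mm (its y) by 42 mm high (the top 12 mm is 40 by 100 mm); 14 mm thick pegs stick out 6 mm at both ends along y. About 0.1 kg. Origin: centre of its underside, z up. Starts flat on the green mat, in any of three places in a row along its x, 85 mm apart.
- good_cover1: Teal cover like the reject but without sticker; same size and origin. Must stay.
- good_cover2: Another teal cover without sticker; same size and origin. Must stay.
- mat: Green inspection mat fixed to the bench, 290 mm (x) by 150 mm (y), 3 mm thick, the covers in a row along its x. Origin: centre of its underside.
- cleaner: Loose white bottle, 60 mm across, 170 mm high; origin at its base. Must stay.
- parts_tray: Loose blue open tray, 160 by 220 by 60 mm; origin at its base. Must stay.
- driver: Loose screwdriver lying on the bench, 200 mm. Must stay.
- tape: Loose yellow roll of tape, 100 mm across, 45 mm high; origin at its base. Must stay.
- jar: Loose jar, 70 mm across, 90 mm high; origin at its base. Must stay.

How it is judged:
On the way, in this order (a step that is already met when the one before it is completed fails the run):
1. the hasp is flipped up and over, past vertical, with the lid still shut (value of joint hasp above 3.1 rad and value of joint lid below 0.1 rad), for 0.2 s.
2. the lid is raised upright, the hasp staying flipped (value of joint lid above 1.4 rad and value of joint hasp above 2.9 rad), for 0.2 s.
At the end, for the whole second after the job is handed in: The stickered cover lies at rest, flat (within 0.15 rad) and sticker up, on the floor of the reject box (its underside within 7 mm of it); the lid stands open at 1.4 rad or more, at rest, and the hasp is still flipped back (2.9 rad or more) (all of step 2 and x of reject_cover in the frame of reject_box between -0.08 and 0.08 m and y of reject_cover in the frame of reject_box between -0.13 and 0.13 m and z of reject_cover in the frame of reject_box between 0 and 0.012 m and angle between reject_cover's own z axis and vertical below 0.15 rad and linear speed of reject_cover below 0.02 m/s and velocity of joint lid between -0.05 and 0.05 rad/s); the robot touches nothing.
It fails at once if a cover without sticker is moved by more than 40 mm (distance of any of good_cover1, good_cover2 from where it was at the start of the episode above 0.04 m).
It fails at once if the bottle, tray, screwdriver, tape or jar is moved by more than 40 mm (distance of any of cleaner, parts_tray, driver, tape, jar from where it was at the start of the episode above 0.04 m).
It fails at once if the cover is dropped into the box (faster than 0.9 m/s within it) (x of reject_cover in the frame of reject_box between -0.085 and 0.085 m and y of reject_cover in the frame of reject_box between -0.135 and 0.135 m and z of reject_cover in the frame of reject_box below 0.085 m and linear speed of reject_cover above 0.9 m/s).
It fails at once if the lid is raised (over 0.25 rad) before the hasp is flipped over (value of joint lid above 0.25 rad and value of joint hasp below 2.5 rad).
It also fails if it takes over 72 s, if anything falls off the work surface, if the arm or the gripper's body presses on something with over 40 N, if the wrist force passes 120 N, or if a joint passes its speed limit or range.

## Working session

There is one attempt and no reset: what is moved stays moved. The work goes in short steps, Python scripts to look and compute and a tool call to move; the robot and the scene stay as the last step left them, time stands still between calls to the robot, and variables do not carry over. Pictures are saved under pics/ and viewed, at most 10 in all, crops included, and the job is handed in when it is done.

Besides the shell and the picture viewer there is one more tool, called after "Emit:" by a JSON object that holds its "api" and its "payload", one argument or row to a line. play_rows: Moves the arm, as the interface text tells. Its arguments: {"type":"object","properties":{"travel":{"type":"array","items":{"type":"array","items":{"type":"number","minimum":-1,"maximum":1}}},"rot":{"type":"array","items":{"type":"array","items":{"type":"number","minimum":-1,"maximum":1}}},"grip":{"type":"array","items":{"type":"number"}},"grip_force":{"type":"number"}},"required":["travel","rot","grip"]}

```bash
mkdir -p pics; ls; cat > h.py <<'E'
import numpy as np, cv2
from scipy.spatial.transform import Rotation as R
from cell import bot
def ray(cam,px):
    m=bot.camera_model(cam); f=200/np.tan(np.radians(m["vfov"])/2)
    d=np.array([(px[0]-m["cx"])/f,(px[1]-m["cy"])/f]); u=d.copy()
    for _ in range(30): u=d/(1+m["k1"]*(u@u))
    E=np.array(m["extrinsics"]); return E[:3,3],E[:3,:3]@np.array([u[0],u[1],1])
def at_z(cam,px,z):
    o,d=ray(cam,px); return o+d*(z-o[2])/d[2]
def proj(cam,P):
    m=bot.camera_model(cam); f=200/np.tan(np.radians(m["vfov"])/2)
    E=np.array(m["extrinsics"]); p=E[:3,:3].T@(np.array(P)-E[:3,3]); u=p[:2]/p[2]
    return np.array([m["cx"],m["cy"]])+f*u*(1+m["k1"]*(u@u))
def tri(a,b):
    (o1,d1),(o2,d2)=ray("top",a),ray("side",b)
    A=np.stack([d1,-d2],1); s=np.linalg.lstsq(A,o2-o1,rcond=None)[0]
    p,q=o1+s[0]*d1,o2+s[1]*d2; return (p+q)/2,np.linalg.norm(p-q)
def rot(q): return R.from_quat([q[1],q[2],q[3],q[0]])
E
python3 - <<'E'
from h import *
np.set_printoptions(precision=4,suppress=True)
for c in("top","side"):
    cv2.imwrite(f"pics/{c}0.png",bot.camera(c)[:,:,::-1])
    m=bot.camera_model(c);print(c,m["vfov"],m["k1"],np.array(m["extrinsics"]))
    for t in("reject_box","lid_tab","hasp_tab","hasp_hinge","reject_cover","mat"):
        print(t,[(np.round(d["point"],1),round(d["conf"],2)) for d in bot.spot_in(t,c)[:3]])
print(bot.observe(), bot.hold_point_z)
E
```

```text
pics
top 47.50418646024306 -0.07359039176898964 [[ 0.0219 -0.9901  0.1383  0.3318]
 [-0.9998 -0.0212  0.0063 -0.0252]
 [-0.0033 -0.1384 -0.9904  1.6503]
 [ 0.      0.      0.      1.    ]]
reject_box [(array([294.8, 179.6]), 0.88), (array([276.6, 211.3]), 0.72)]
lid_tab [(array([297.8, 179.4]), 0.87), (array([377.5, 208.1]), 0.24)]
hasp_tab [(array([278.2, 210.5]), 0.61), (array([294.6, 182.5]), 0.53), (array([459.6, 245.9]), 0.24)]
hasp_hinge [(array([278. , 212.3]), 0.54)]
reject_cover [(array([379.3, 210.5]), 0.71)]
mat [(array([379.7, 224.3]), 0.83), (array([296.1, 182.6]), 0.39)]
side 56.95450349467092 0.011946583849567585 [[-0.7903 -0.3432  0.5076 -0.0224]
 [-0.6127  0.4532 -0.6475  0.7023]
 [-0.0078 -0.8227 -0.5684  0.7141]
 [ 0.      0.      0.      1.    ]]
reject_box [(array([286.7, 208.9]), 0.59), (array([199.2, 353.8]), 0.4), (array([373.1, 185.3]), 0.37)]
lid_tab [(array([287.5, 200.5]), 0.88), (array([248.4, 303.4]), 0.39), (array([439.4, 159.4]), 0.31)]
hasp_tab [(array([299.5, 233.3]), 0.76), (array([287.8, 203.8]), 0.39)]
hasp_hinge [(array([374.8, 185.9]), 0.67), (array([300. , 232.2]), 0.58), (array([287.3, 207.1]), 0.26)]
reject_cover [(array([372.1, 185.8]), 0.65), (array([201.9, 355.1]), 0.53)]
mat [(array([381.3, 196.9]), 0.69)]
{'clock': 0.7, 'joints': array([ 1.2412,  0.6284,  0.0385,  1.5174, -0.027 ,  0.9963, -0.02  ]), 'qd': array([-0.0008,  0.0014,  0.0007, -0.0002,  0.0015, -0.001 , -0.0002]), 'joint_efforts': array([ -0.0002, -56.3124,   1.2261, -19.3753,   0.0112,   0.0015,
        -0.    ]), 'tool_pos': array([ 0.1695, -0.6275,  0.2313]), 'tcp_rot': array([0.    , 0.9913, 0.1315, 0.    ]), 'force': array([-0.7611, -0.5371,  0.2218]), 'ft_torque': array([-0.0254,  0.0151,  0.0336]), 'finger_force': 0.0, 'width': 0.9996985104903595} 0.0187
```

```bash
python3 - <<'E'
import cv2
a=cv2.imread("pics/top0.png")[120:320,200:500];cv2.imwrite("pics/a.png",cv2.resize(a,None,fx=2.66,fy=2.66,interpolation=cv2.INTER_CUBIC))
a=cv2.imread("pics/side0.png")[100:320,180:480];cv2.imwrite("pics/b.png",cv2.resize(a,None,fx=2.66,fy=2.66,interpolation=cv2.INTER_CUBIC))
E
```

```text
(no output)
```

View pics/a.png

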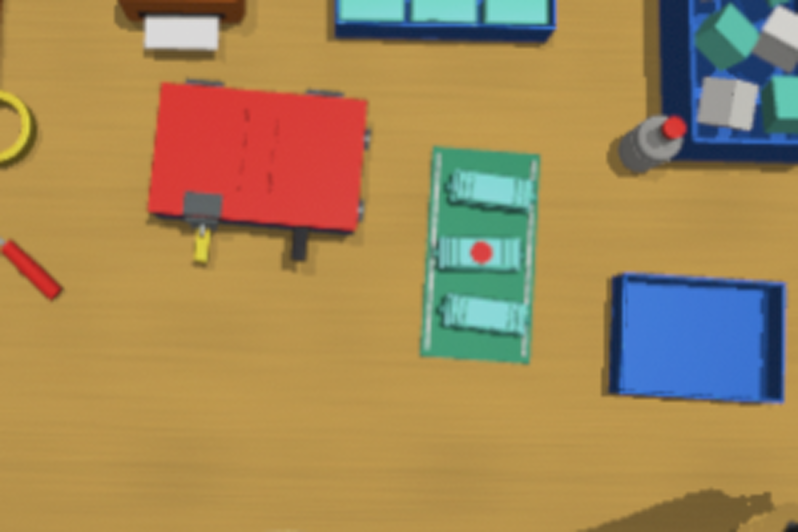

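View pics/b.png

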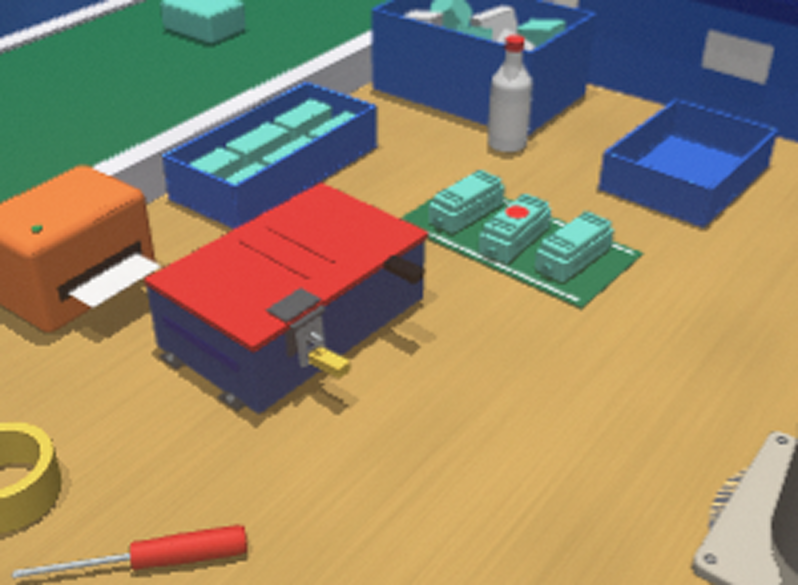

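View pics/top0.png

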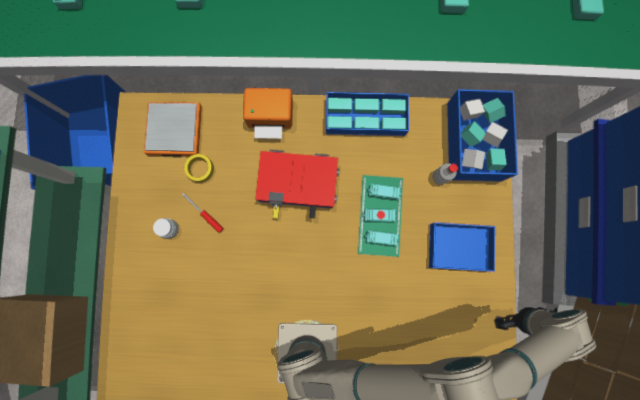

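The overview shows the box (lid about 257–338, 152–208) with its hasp side facing the robot. The yellow tab is near (276,212) and the black tab near (312,212). The stickered cover is the middle one on the mat, at (380,215).

```bash
cat > box.py <<'E'
from h import *
np.set_printoptions(precision=4,suppress=True)
im=cv2.imread("pics/top0.png"); hsv=cv2.cvtColor(im,cv2.COLOR_BGR2HSV).astype(int)
def mask(im,h0,h1,s,v,box):
    hsv=cv2.cvtColor(im,cv2.COLOR_BGR2HSV); H,S,V=[hsv[...,i].astype(int) for i in range(3)]
    m=((H>=h0)&(H<=h1) if h0<h1 else (H>=h0)|(H<=h1))&(S>s)&(V>v)
    z=np.zeros_like(m); x0,y0,x1,y1=box; z[y0:y1,x0:x1]=m[y0:y1,x0:x1]; return z
E
python3 - <<'E'
from box import *
red=mask(im,172,6,150,120,(245,140,345,215))
n,l,st,c=cv2.connectedComponentsWithStats(red.astype(np.uint8)); k=1+st[1:,4].argmax()
pts=np.argwhere(l==k)[:,::-1]
W=np.array([at_z("top",p,0.0955)[:2] for p in pts])
r=cv2.minAreaRect(W.astype(np.float32)); print("lid",r, cv2.boxPoints(r))
for nm,m,z in(("yellow",mask(im,20,35,150,120,(262,190,290,225)),.05),("sticker",mask(im,172,6,150,120,(365,200,395,230)),.045)):
    p=np.argwhere(m)[:,::-1]; print(nm,len(p),p.mean(0),at_z("top",p.mean(0),z))
blk=im.max(2)<60; z=np.zeros_like(blk); z[207:222,304:320]=blk[207:222,304:320]; p=np.argwhere(z)[:,::-1]; print("black",len(p),p.mean(0),p.min(0),p.max(0),at_z("top",p.mean(0),.09))
# mat
g=mask(im,55,82,80,50,(350,170,410,262));
W=np.array([at_z("top",q,.003)[:2] for q in np.argwhere(g)[:,::-1]]); print("mat",cv2.minAreaRect(W.astype(np.float32)))
t=mask(im,80,98,40,120,(355,172,408,252)); n,l,st,c=cv2.connectedComponentsWithStats(t.astype(np.uint8))
for k in range(1,n):
    if st[k,4]>80:
        W=np.array([at_z("top",q,.042)[:2] for q in np.argwhere(l==k)[:,::-1]]); print("cover",st[k,4],c[k],cv2.minAreaRect(W.astype(np.float32)))
E
```

```text
Traceback (most recent call last):
  File "h.py", line 10, in at_z
    o,d=ray(cam,px); return o+d*(z-o[2])/d[2]
        ~~~^^^^^^^^
  File "h.py", line 5, in ray
    m=bot.camera_model(cam); f=200/np.tan(np.radians(m["vfov"])/2)
ValueError: time passes only in moves, steps and waits
```

```bash
sed -i 's/m=bot.camera_model(cam);/m=model(cam);/' h.py; cat >> h.py <<'E'
import functools
@functools.lru_cache(None)
def model(cam): return bot.camera_model(cam)
E
cat > m.py <<'E'
from box import *
red=mask(im,172,6,150,120,(245,140,345,215))
n,l,st,c=cv2.connectedComponentsWithStats(red.astype(np.uint8)); k=1+st[1:,4].argmax()
pts=np.argwhere(l==k)[:,::-1]
W=np.array([at_z("top",p,0.0955)[:2] for p in pts])
r=cv2.minAreaRect(W.astype(np.float32)); print("lid",r, cv2.boxPoints(r))
for nm,m,z in(("yellow",mask(im,20,35,150,120,(262,190,290,225)),.05),("sticker",mask(im,172,6,150,120,(365,200,395,230)),.045)):
    p=np.argwhere(m)[:,::-1]; print(nm,len(p),p.mean(0),at_z("top",p.mean(0),z))
blk=im.max(2)<60; z=np.zeros_like(blk); z[207:222,304:320]=blk[207:222,304:320]; p=np.argwhere(z)[:,::-1]; print("black",len(p),p.mean(0),p.min(0),p.max(0),at_z("top",p.mean(0),.09))
g=mask(im,55,82,80,50,(350,170,410,262));
W=np.array([at_z("top",q,.003)[:2] for q in np.argwhere(g)[:,::-1]]); print("mat",cv2.minAreaRect(W.astype(np.float32)))
t=mask(im,80,98,40,120,(355,172,408,252)); n,l,st,c=cv2.connectedComponentsWithStats(t.astype(np.uint8))
for k in range(1,n):
    if st[k,4]>80:
        W=np.array([at_z("top",q,.042)[:2] for q in np.argwhere(l==k)[:,::-1]]); print("cover",st[k,4],c[k],cv2.minAreaRect(W.astype(np.float32)))
print(at_z("top",(290,200),0),at_z("top",(291,200),0))
E
python3 m.py
```

```text
lid ((0.6069245338439941, 0.04718652367591858), (0.2718568444252014, 0.17343752086162567), 86.08592224121094) [[ 0.5111 -0.0825]
 [ 0.6842 -0.0943]
 [ 0.7027  0.1769]
 [ 0.5297  0.1887]]
yellow 212 [276.1368 215.4009] [0.48   0.1178 0.05  ]
sticker 32 [380.5 214.5] [ 0.4915 -0.252   0.045 ]
black 43 [311.6977 211.1163] [310 207] [314 216] [ 0.4938 -0.0081  0.09  ]
mat ((0.49392569065093994, -0.2569194734096527), (0.14680901169776917, 0.2866615056991577), 87.01762390136719)
cover 376 [384.6676 190.6383] ((0.5773300528526306, -0.2653144299983978), (0.11717969924211502, 0.04559902101755142), 83.5621566772461)
cover 327 [379.9817 214.7706] ((0.49108409881591797, -0.2471735179424286), (0.1213005781173706, 0.04456465318799019), 89.21318054199219)
cover 401 [382.2943 237.389 ] ((0.4102965295314789, -0.2564513087272644), (0.11927536129951477, 0.04600030183792114), 83.01475524902344)
[0.5423 0.0733 0.    ] [0.5424 0.0696 0.    ]
```

```bash
cat >> h.py <<'E'
c0=np.array([.607,.047]); psi=-.068; RB=R.from_euler('z',psi)
def B(x,y,z): return RB.apply([x,y,z])+[c0[0],c0[1],0]
def toB(p): return RB.inv().apply(np.array(p)-[c0[0],c0[1],0])
def tool(yaw,tilt): # tool x at yaw (world), tilted so that z leans toward x
    return R.from_euler('z',yaw)*R.from_euler('x',np.pi)*R.from_euler('y',tilt)
def cur():
    s=bot.observe(); return s["tool_pos"],rot(s["tcp_rot"]),s
def rows(p,r,path):
    """path: list of (pos,Rot,n) -> rounded rows, straight lines"""
    T=[];Q=[]
    for P,Rt,n in path:
        P=np.array(P); p0,r0=p,r; dv=(r0.inv()*Rt).as_rotvec()
        for i in range(1,n+1):
            gp=p0+(P-p0)*i/n; gr=r0*R.from_rotvec(dv*i/n)
            t=np.round(r.inv().apply(gp-p)/.25,3); q=np.round((r.inv()*gr).as_rotvec()/.15,2)
            T.append(t.tolist());Q.append(q.tolist())
            p=p+r.apply(t*.25); r=r*R.from_rotvec(q*.15)
    for i in range(0,len(T),8): print("travel",T[i:i+8],"\nrot",Q[i:i+8])
    print("max",np.abs(T).max(),np.abs(Q).max(),"end",p)
E
python3 - <<'E'
from h import *
p,r,s=cur(); Y=tool(psi,0)
rows(p,r,[((.36,-.33,.26),Y,8),(B(-.20,.065,.2),Y,8)])
# side check of yellow and black tabs
im=cv2.imread("pics/side0.png"); hsv=cv2.cvtColor(im,cv2.COLOR_BGR2HSV).astype(int)
m=(abs(hsv[...,0]-27)<6)&(hsv[...,1]>170)&(hsv[...,2]>120); z=np.zeros_like(m); z[225:245,290:316]=m[225:245,290:316]
q=np.argwhere(z)[:,::-1]; print(len(q),q.mean(0),q.min(0),q.max(0))
P,e=tri((276.1,215.4),q.mean(0)); print(P,e,toB(P))
P,e=tri((311.9,211.1),(180+405/2.66,100+268/2.66)); print(P,e,toB(P))
for b in((-.129,.065,.0455),(-.119,-.065,.0905)): print(proj("top",B(*b)),proj("side",B(*b)))
E
```

```text
travel [[0.131, -0.119, -0.014], [0.125, -0.124, -0.015], [0.121, -0.129, -0.014], [0.115, -0.134, -0.014], [0.109, -0.139, -0.015], [0.104, -0.143, -0.014], [0.097, -0.147, -0.014], [0.091, -0.152, -0.015]] 
rot [[0.0, -0.0, 0.28], [0.0, -0.0, 0.27], [0.0, -0.0, 0.28], [0.0, -0.0, 0.28], [0.0, -0.0, 0.27], [0.0, -0.0, 0.28], [0.0, -0.0, 0.28], [0.0, -0.0, 0.27]]
travel [[0.01, -0.229, 0.03], [0.011, -0.229, 0.03], [0.01, -0.229, 0.03], [0.011, -0.229, 0.03], [0.01, -0.229, 0.03], [0.011, -0.229, 0.03], [0.01, -0.228, 0.03], [0.011, -0.229, 0.03]] 
rot [[0.0, -0.0, 0.0], [0.0, -0.0, 0.0], [0.0, -0.0, 0.0], [0.0, -0.0, 0.0], [0.0, -0.0, 0.0], [0.0, -0.0, 0.0], [0.0, -0.0, 0.0], [0.0, -0.0, 0.0]]
max 0.229 0.28 end [0.41189438 0.12535364 0.20008963]<stdin>:7: RuntimeWarning: Mean of empty slice.
  ret = um.true_divide(
Traceback (most recent call last):
ValueError: zero-size array to reduction operation minimum which has no identity
```

Emit:
{"api": "play_rows", "payload": {
  "travel": [
    [0.131, -0.119, -0.014],
    [0.125, -0.124, -0.015],
    [0.121, -0.129, -0.014],
    [0.115, -0.134, -0.014],
    [0.109, -0.139, -0.015],
    [0.104, -0.143, -0.014],
    [0.097, -0.147, -0.014],
    [0.091, -0.152, -0.015]
  ],
  "rot": [
    [0, 0, 0.28],
    [0, 0, 0.27],
    [0, 0, 0.28],
    [0, 0, 0.28],
    [0, 0, 0.27],
    [0, 0, 0.28],
    [0, 0, 0.28],
    [0, 0, 0.27]
  ],
  "grip": [60, 60, 60, 60, 60, 60, 60, 60],
  "grip_force": 25
}}

```text
clock: 1.7
tool_pos: [0.3607, -0.3288, 0.2604]
tcp_rot: [0.0, 0.999, -0.035, 0.0]
force: [1.1, 0.0, -0.5]
width: 0.703
finger_force: 0.0
```

Emit:
{"api": "play_rows", "payload": {
  "travel": [
    [0.01, -0.22, 0.03],
    [0.01, -0.22, 0.03],
    [0.01, -0.22, 0.03],
    [0.01, -0.22, 0.03],
    [0.01, -0.22, 0.03],
    [0.01, -0.22, 0.03],
    [0.01, -0.22, 0.03],
    [0.01, -0.22, 0.03]
  ],
  "rot": [
    [0, 0, 0],
    [0, 0, 0],
    [0, 0, 0],
    [0, 0, 0],
    [0, 0, 0],
    [0, 0, 0],
    [0, 0, 0],
    [0, 0, 0]
  ],
  "grip": [45, 45, 45, 45, 45, 45, 45, 45]
}}

```text
clock: 2.7
tool_pos: [0.4102, 0.1095, 0.2002]
tcp_rot: [-0.0, 0.999, -0.034, 0.001]
force: [0.3, -0.3, 0.0]
width: 0.527
finger_force: 0.0
```

```bash
python3 - <<'E'
from h import *
np.set_printoptions(precision=4,suppress=True)
p,r,s=cur(); print(p,toB(p),r.as_matrix(),s["joints"],s["clock"])
for b in((299.5,233.3),):
  P,e=tri((276.1,215.4),b); print(P,e,toB(P))
P,e=tri((311.9,211.1),(180+405/2.66,100+268/2.66)); print(P,e,toB(P))
for b in((-.129,.065,.0455),(-.119,-.065,.0905)): print(proj("top",B(*b)),proj("side",B(*b)))
# rotation only tilt test
print([round(x,3) for x in [.6/8/.15]])
E
```

```text
[0.4102 0.1095 0.2002] [-0.2006  0.049   0.2002] [[ 0.9977 -0.0678  0.0015]
 [-0.0678 -0.9977  0.0003]
 [ 0.0015 -0.0004 -1.    ]] [-0.3118  0.3622 -0.0204  2.1495  0.0127  0.6285 -1.9798] 2.7
[0.4894 0.1247 0.0582] 0.02512611009066646 [-0.1226  0.0695  0.0582]
[ 0.4933 -0.009   0.0916] 0.0009548774758243784 [-0.1097 -0.0636  0.0916]
[275.4729 214.7291] [307.0537 237.5168]
[312.1247 213.9725] [334.8453 202.0546]
[0.5]
```

```bash
python3 - <<'E'
from h import *
p,r,s=cur()
rows(p,r,[(B(-.17,.065,.09),tool(psi,.8),8)])
E
```

```text
travel [[0.015, -0.008, 0.055], [0.01, -0.008, 0.057], [0.004, -0.008, 0.057], [-0.002, -0.008, 0.057], [-0.007, -0.008, 0.057], [-0.013, -0.008, 0.055], [-0.019, -0.008, 0.054], [-0.023, -0.008, 0.052]] 
rot [[-0.0, 0.67, -0.0], [-0.0, 0.66, -0.0], [-0.0, 0.67, -0.0], [-0.0, 0.66, -0.0], [-0.0, 0.67, -0.0], [-0.0, 0.66, -0.0], [-0.0, 0.67, -0.0], [-0.0, 0.66, -0.0]]
max 0.057 0.67 end [0.44184577 0.12346096 0.09015136]
```

Emit:
{"api": "play_rows", "payload": {
  "travel": [
    [0.015, -0.008, 0.055],
    [0.01, -0.008, 0.057],
    [0.004, -0.008, 0.057],
    [-0.002, -0.008, 0.057],
    [-0.007, -0.008, 0.057],
    [-0.013, -0.008, 0.055],
    [-0.019, -0.008, 0.054],
    [-0.023, -0.008, 0.052]
  ],
  "rot": [
    [0, 0.67, 0],
    [0, 0.66, 0],
    [0, 0.67, 0],
    [0, 0.66, 0],
    [0, 0.67, 0],
    [0, 0.66, 0],
    [0, 0.67, 0],
    [0, 0.66, 0]
  ],
  "grip": [45, 45, 45, 45, 45, 45, 45, 45]
}}

```text
clock: 3.7
tool_pos: [0.4583, 0.1353, 0.2431]
tcp_rot: [0.056, 0.967, -0.03, 0.248]
force: [0.3, -0.9, -0.4]
width: 0.525
finger_force: 0.0
```

```bash
python3 - <<'E'
from h import *
np.set_printoptions(precision=4,suppress=True)
p,r,s=cur(); print(p,toB(p),(RB.inv()*r).as_matrix(),s["joints"],s["clock"])
for c,b in(("top",(200,140,360,260)),("side",(220,150,380,270))):
    im=bot.camera(c)[:,:,::-1]; cv2.imwrite(f"pics/{c}1.png",im)
a,b=[cv2.imread(f"pics/{c}1.png") for c in("top","side")]
cv2.imwrite("pics/c.png",np.hstack([cv2.resize(i,None,fx=4,fy=4,interpolation=cv2.INTER_CUBIC) for i in (a[150:250,240:340],b[180:280,250:350])]))
E
```

```text
[0.4583 0.1353 0.2431] [-0.1543  0.078   0.2431] [[ 0.8748 -0.0183  0.4841]
 [ 0.0297 -0.9954 -0.0912]
 [ 0.4836  0.0941 -0.8702]] [-1.1384  0.3167  0.6569  2.355   0.8118  0.2333 -2.9411] 3.7
```

View pics/c.png

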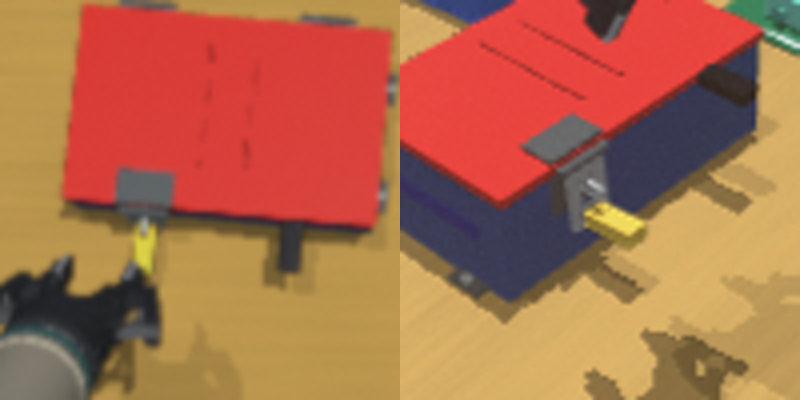

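The view shows the hasp hanging over its staple and the gripper in front of it. The arm ran into joint limits (j6 and j7), so tilting forward isn't available here. I'll go back to tool-down, which also clears the lid.

```bash
python3 - <<'E'
from h import *
p,r,s=cur()
rows(p,r,[(B(-.15,.065,.2),tool(psi,0),8)])
E
```

```text
travel [[-0.008, 0.007, 0.021], [-0.008, 0.007, 0.021], [-0.005, 0.007, 0.022], [-0.005, 0.007, 0.021], [-0.003, 0.008, 0.022], [-0.001, 0.008, 0.022], [-0.0, 0.008, 0.022], [0.001, 0.009, 0.022]] 
rot [[0.08, -0.42, 0.01], [0.08, -0.42, 0.02], [0.08, -0.43, 0.01], [0.07, -0.42, 0.01], [0.08, -0.42, 0.02], [0.08, -0.42, 0.01], [0.08, -0.43, 0.01], [0.08, -0.42, 0.01]]
max 0.022 0.43 end [0.46173511 0.12192279 0.1999957 ]
```

Emit:
{"api": "play_rows", "payload": {
  "travel": [
    [-0.008, 0.007, 0.021],
    [-0.008, 0.007, 0.021],
    [-0.005, 0.007, 0.022],
    [-0.005, 0.007, 0.021],
    [-0.003, 0.008, 0.022],
    [-0.001, 0.008, 0.022],
    [0, 0.008, 0.022],
    [0.001, 0.009, 0.022]
  ],
  "rot": [
    [0.08, -0.42, 0.01],
    [0.08, -0.42, 0.02],
    [0.08, -0.43, 0.01],
    [0.07, -0.42, 0.01],
    [0.08, -0.42, 0.02],
    [0.08, -0.42, 0.01],
    [0.08, -0.43, 0.01],
    [0.08, -0.42, 0.01]
  ],
  "grip": [40, 40, 40, 40, 40, 40, 40, 40]
}}

```text
clock: 4.8
tool_pos: [0.4616, 0.1155, 0.1987]
tcp_rot: [-0.001, 0.999, -0.04, -0.003]
force: [0.0, -0.1, -0.4]
width: 0.465
finger_force: 0.0
```

```bash
python3 - <<'E'
from h import *
np.set_printoptions(precision=4,suppress=True)
p,r,s=cur(); print(toB(p),(RB.inv()*r).as_matrix(),s["joints"],s["clock"])
rows(p,r,[(B(-.132,.065,.10),tool(psi,0),5),(B(-.132,.065,.032),tool(psi,0),3)])
E
```

```text
[-0.1497  0.0585  0.1987] [[ 0.9999 -0.0116 -0.0061]
 [-0.0116 -0.9999  0.0019]
 [-0.0061 -0.0018 -1.    ]] [-0.2358  0.4332 -0.0907  2.0195  0.0529  0.6961 -2.0094] 4.8
travel [[0.015, -0.005, 0.079], [0.014, -0.005, 0.079], [0.014, -0.006, 0.079], [0.015, -0.005, 0.079], [0.014, -0.005, 0.079], [0.0, 0.0, 0.091], [0.0, 0.0, 0.09], [0.0, 0.0, 0.091]] 
rot [[-0.0, 0.01, -0.02], [-0.0, 0.01, -0.01], [-0.01, 0.0, -0.02], [0.0, 0.01, -0.01], [-0.0, 0.01, -0.02], [-0.0, 0.0, 0.0], [-0.0, 0.0, 0.0], [-0.0, 0.0, 0.0]]
max 0.091 0.02 end [0.4797 0.1208 0.0319]
```

Emit:
{"api": "play_rows", "payload": {
  "travel": [
    [0.015, -0.005, 0.079],
    [0.014, -0.005, 0.079],
    [0.014, -0.006, 0.079],
    [0.015, -0.005, 0.079],
    [0.014, -0.005, 0.079],
    [0, 0, 0.091],
    [0, 0, 0.09],
    [0, 0, 0.091]
  ],
  "rot": [
    [0, 0.01, -0.02],
    [0, 0.01, -0.01],
    [0, 0.01, -0.02],
    [0, 0.01, -0.01],
    [0, 0.01, -0.02],
    [0, 0, 0],
    [0, 0, 0],
    [0, 0, 0]
  ],
  "grip": [40, 40, 40, 40, 40, 40, 40, 40]
}}

```text
clock: 5.8
tool_pos: [0.4803, 0.1211, 0.0313]
tcp_rot: [-0.001, 0.999, -0.034, 0.002]
force: [-0.2, -0.1, 0.3]
width: 0.468
finger_force: 0.0
```

```bash
python3 - <<'E'
from h import *
np.set_printoptions(precision=4,suppress=True)
p,r,s=cur(); print(toB(p),s["joints"],s["force"],s["clock"])
a,b=[bot.camera(c)[:,:,::-1] for c in("top","side")]
cv2.imwrite("pics/d.png",np.hstack([cv2.resize(i,None,fx=4,fy=4,interpolation=cv2.INTER_CUBIC) for i in (a[150:250,240:340],b[180:280,250:350])]))
E
```

```text
[-0.1314  0.0653  0.0313] [-0.2709  0.7473 -0.0473  2.0925  0.1042  0.3002 -2.044 ] [-0.1521 -0.1351  0.2674] 5.8
```

View pics/d.png

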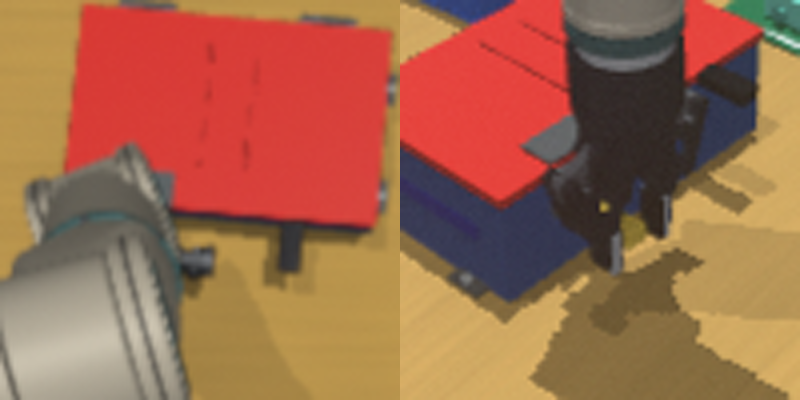

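The yellow tab sits between the fingers at about (620,225) in the crop. Closing now.

Emit:
{"api": "play_rows", "payload": {
  "travel": [
    [0, 0, 0],
    [0, 0, 0],
    [0, 0, 0],
    [0, 0, 0],
    [0, 0, 0],
    [0, 0, 0],
    [0, 0, 0],
    [0, 0, 0]
  ],
  "rot": [
    [0, 0, 0],
    [0, 0, 0],
    [0, 0, 0],
    [0, 0, 0],
    [0, 0, 0],
    [0, 0, 0],
    [0, 0, 0],
    [0, 0, 0]
  ],
  "grip": [10, 10, 10, 10, 10, 10, 10, 10],
  "grip_force": 25
}}

```text
clock: 6.9
tool_pos: [0.4809, 0.1222, 0.0324]
tcp_rot: [0.0, 0.999, -0.032, 0.003]
force: [0.9, 0.0, 5.3]
width: 0.204
finger_force: 31.2
```

```bash
python3 - <<'E'
from h import *
p,r,s=cur(); print(toB(p),s["width"]*85.4,s["finger_force"],s["force"])
th=np.linspace(.0,3.45,18)[1:]; x,z=-.0385,-.042
path=[(p+RB.apply([x*np.cos(t)+z*np.sin(t)-x,0,-x*np.sin(t)+z*np.cos(t)-z]),r,1) for t in th[:16]]
rows(p,r,path); print(th[15])
E
```

```text
[-0.13087928  0.06649132  0.0323534 ] 17.438398401448836 31.19493305683136 [8.94274186e-01 3.79364101e-03 5.25438366e+00]
travel [[-0.031, -0.0, -0.035], [-0.022, -0.0, -0.04], [-0.015, -0.0, -0.044], [-0.005, -0.0, -0.046], [0.004, -0.0, -0.046], [0.014, -0.0, -0.044], [0.022, -0.0, -0.04], [0.029, 0.0, -0.036]] 
rot [[0.0, 0.0, 0.0], [0.0, 0.0, 0.0], [0.0, 0.0, 0.0], [0.0, 0.0, 0.0], [0.0, 0.0, 0.0], [0.0, 0.0, 0.0], [0.0, 0.0, 0.0], [0.0, 0.0, 0.0]]
travel [[0.036, 0.0, -0.028], [0.042, 0.0, -0.021], [0.044, 0.001, -0.012], [0.046, -0.0, -0.003], [0.046, -0.0, 0.007], [0.044, 0.0, 0.015], [0.039, 0.0, 0.024], [0.034, 0.0, 0.032]] 
rot [[0.0, 0.0, 0.0], [0.0, 0.0, 0.0], [0.0, 0.0, 0.0], [0.0, 0.0, 0.0], [0.0, 0.0, 0.0], [0.0, 0.0, 0.0], [0.0, 0.0, 0.0], [0.0, 0.0, 0.0]]
max 0.046 0.0 end [0.56205363 0.11676791 0.11206919]
3.2470588235294118
```

Emit:
{"api": "play_rows", "payload": {
  "travel": [
    [-0.031, 0, -0.035],
    [-0.022, 0, -0.04],
    [-0.015, 0, -0.044],
    [-0.005, 0, -0.046],
    [0.004, 0, -0.046],
    [0.014, 0, -0.044],
    [0.022, 0, -0.04],
    [0.029, 0, -0.036]
  ],
  "rot": [
    [0, 0, 0],
    [0, 0, 0],
    [0, 0, 0],
    [0, 0, 0],
    [0, 0, 0],
    [0, 0, 0],
    [0, 0, 0],
    [0, 0, 0]
  ],
  "grip": [10, 10, 10, 10, 10, 10, 10, 10]
}}

```text
clock: 7.9
tool_pos: [0.4768, 0.1224, 0.115]
tcp_rot: [0.001, 0.999, -0.032, -0.0]
force: [-2.4, 4.1, -4.8]
width: 0.202
finger_force: 25.2
```

Emit:
{"api": "play_rows", "payload": {
  "travel": [
    [0.036, 0, -0.028],
    [0.042, 0, -0.021],
    [0.044, 0, -0.012],
    [0.046, 0, -0.003],
    [0.046, 0, 0.007],
    [0.044, 0, 0.015],
    [0.039, 0, 0.024],
    [0.034, 0, 0.032]
  ],
  "rot": [
    [0, 0, 0],
    [0, 0, 0],
    [0, 0, 0],
    [0, 0, 0],
    [0, 0, 0],
    [0, 0, 0],
    [0, 0, 0],
    [0, 0, 0]
  ],
  "grip": [10, 10, 10, 10, 10, 10, 10, 10]
}}

```text
clock: 8.9
tool_pos: [0.5655, 0.1165, 0.1143]
tcp_rot: [0.0, 0.999, -0.033, 0.006]
force: [2.3, -0.3, 7.8]
width: 0.2
finger_force: 27.0
```

```bash
python3 - <<'E'
from h import *
np.set_printoptions(precision=4,suppress=True)
p,r,s=cur(); print(toB(p),s["width"]*85.4,s["finger_force"],s["force"],(RB.inv()*r).as_matrix(),s["joints"])
a,b=[bot.camera(c)[:,:,::-1] for c in("top","side")]
cv2.imwrite("pics/e.png",np.hstack([cv2.resize(i,None,fx=4,fy=4,interpolation=cv2.INTER_CUBIC) for i in (a[150:250,240:340],b[150:250,250:350])]))
E
```

```text
[-0.0462  0.0665  0.1143] 17.094418336338578 26.96243941783905 [ 2.2926 -0.2844  7.7585] [[ 0.9999  0.0025  0.0115]
 [ 0.0025 -1.      0.0003]
 [ 0.0115 -0.0003 -0.9999]] [-0.2063  0.6731 -0.0738  1.8399  0.085   0.6207 -1.969 ]
```

View pics/e.png

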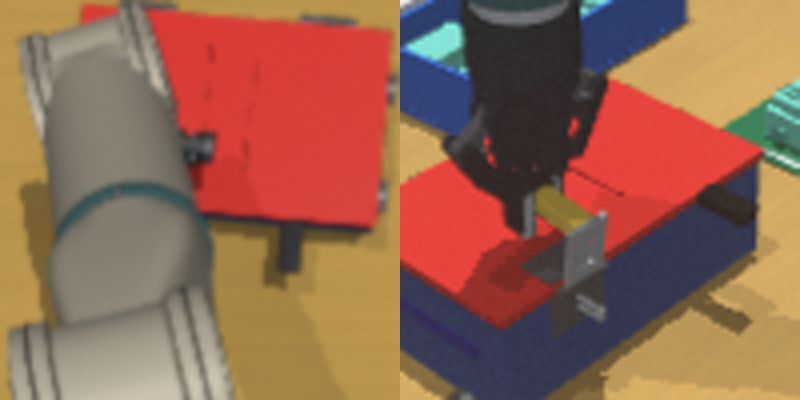

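The hasp now stands up with its tab pointing rearward, and the lid is shut. I'll push it a little further back, then release and lift.

Emit:
{"api": "play_rows", "payload": {
  "travel": [
    [0.028, 0, 0.036],
    [0.02, 0, 0.038],
    [0, 0, 0],
    [0, 0, 0],
    [0, 0, 0],
    [0, 0, 0],
    [0, 0, 0],
    [0, 0, 0]
  ],
  "rot": [
    [0, 0, 0],
    [0, 0, 0],
    [0, 0, 0],
    [0, 0, 0],
    [0, 0, 0],
    [0, 0, 0],
    [0, 0, 0],
    [0, 0, 0]
  ],
  "grip": [10, 10, 10, 10, 40, 40, 40, 40]
}}

```text
clock: 10.0
tool_pos: [0.5745, 0.1149, 0.0941]
tcp_rot: [0.001, 0.999, -0.033, 0.003]
force: [0.8, -1.6, 6.6]
width: 0.467
finger_force: 3.2
```

```bash
python3 - <<'E'
from h import *
p,r,s=cur(); print(toB(p),s["width"]*85.4,s["force"])
Y=tool(psi,0); q=toB(p)
rows(p,r,[(B(q[0],q[1],.24),Y,5),(B(-.125,-.065,.22),Y,6),(B(-.125,-.065,.13),tool(psi,0),5)])
E
```

```text
[-0.03705123  0.0655365   0.09409279] 39.90949400035045 [ 0.79544784 -1.58251914  6.63168812]
travel [[0.001, 0.0, -0.117], [0.0, 0.0, -0.116], [0.001, 0.001, -0.117], [-0.0, -0.0, -0.117], [0.0, -0.0, -0.117], [-0.059, 0.087, 0.013], [-0.058, 0.087, 0.014], [-0.059, 0.087, 0.013]] 
rot [[0.0, -0.01, 0.0], [0.0, -0.01, 0.01], [0.01, -0.0, 0.0], [-0.0, -0.01, 0.0], [0.0, -0.01, 0.01], [0.0, -0.0, -0.0], [0.0, -0.0, -0.0], [0.0, -0.0, -0.0]]
travel [[-0.058, 0.087, 0.014], [-0.059, 0.087, 0.013], [-0.058, 0.087, 0.013], [-0.0, -0.0, 0.072], [-0.0, -0.0, 0.072], [-0.0, -0.0, 0.072], [-0.0, -0.0, 0.072], [-0.0, -0.0, 0.072]] 
rot [[0.0, -0.0, -0.0], [0.0, -0.0, -0.0], [0.0, -0.0, -0.0], [0.0, -0.0, -0.0], [0.0, -0.0, -0.0], [0.0, -0.0, -0.0], [0.0, -0.0, -0.0], [0.0, -0.0, -0.0]]
max 0.117 0.01 end [ 0.47798145 -0.00939693  0.13012018]
```

Emit:
{"api": "play_rows", "payload": {
  "travel": [
    [0, 0, -0.117],
    [0, 0, -0.117],
    [0, 0, -0.117],
    [0, 0, -0.117],
    [0, 0, -0.117],
    [-0.059, 0.087, 0.013],
    [-0.059, 0.087, 0.013],
    [-0.059, 0.087, 0.013]
  ],
  "rot": [
    [0, 0, 0],
    [0, -0.01, 0.01],
    [0, 0, 0],
    [0, -0.01, 0],
    [0, -0.01, 0.01],
    [0, 0, 0],
    [0, 0, 0],
    [0, 0, 0]
  ],
  "grip": [45, 45, 45, 45, 45, 45, 45, 45]
}}

```text
clock: 11.0
tool_pos: [0.5232, 0.053, 0.2294]
tcp_rot: [0.001, 0.999, -0.034, -0.001]
force: [-0.8, 0.4, 0.9]
width: 0.522
finger_force: 0.0
```

Emit:
{"api": "play_rows", "payload": {
  "travel": [
    [-0.058, 0.087, 0.013],
    [-0.058, 0.087, 0.013],
    [-0.058, 0.087, 0.013],
    [0, 0, 0.072],
    [0, 0, 0.072],
    [0, 0, 0.072],
    [0, 0, 0.072],
    [0, 0, 0]
  ],
  "rot": [
    [0, 0, 0],
    [0, 0, 0],
    [0, 0, 0],
    [0, 0, 0],
    [0, 0, 0],
    [0, 0, 0],
    [0, 0, 0],
    [0, 0, 0]
  ],
  "grip": [45, 45, 45, 45, 45, 45, 45, 45]
}}

```text
clock: 12.0
tool_pos: [0.4751, -0.0084, 0.1469]
tcp_rot: [0.001, 0.999, -0.034, -0.002]
force: [-0.0, -0.2, 0.3]
width: 0.525
finger_force: 0.0
```

```bash
python3 - <<'E'
from h import *
p,r,s=cur(); print(toB(p),s["force"],s["joints"],s["clock"])
Y=tool(psi,0)
rows(p,r,[(B(-.121,-.0645,.074),Y,4)])
a,b=[bot.camera(c)[:,:,::-1] for c in("top","side")]
cv2.imwrite("pics/f.png",np.hstack([cv2.resize(i,None,fx=4,fy=4,interpolation=cv2.INTER_CUBIC) for i in (a[150:250,240:340],b[150:250,270:370])]))
E
```

```text
[-0.12786746 -0.06424639  0.14693803] [-0.01283229 -0.1618505   0.32046288] [ 0.01207408  0.51650699 -0.07694412  2.07323694  0.07332567  0.55893513
 -1.75560471] 12.0
travel [[0.007, 0.0, 0.073], [0.007, 0.0, 0.073], [0.007, 0.0, 0.073], [0.007, 0.001, 0.073]] 
rot [[0.0, 0.01, 0.0], [0.0, 0.0, 0.0], [0.01, 0.01, 0.0], [-0.0, 0.01, 0.0]]
max 0.073 0.01 end [ 0.48180897 -0.00919495  0.07391772]
```

View pics/f.png

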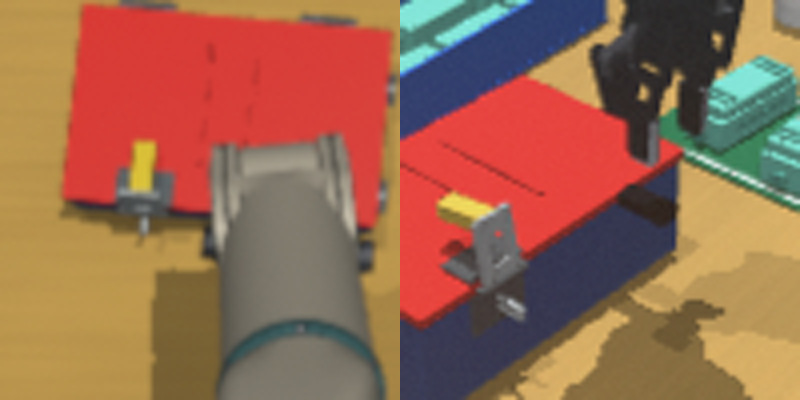

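The hasp stays leaned back past vertical and the staple is free. The gripper is above the black tab, so I'll descend and grip.

Emit:
{"api": "play_rows", "payload": {
  "travel": [
    [0.007, 0, 0.073],
    [0.007, 0, 0.073],
    [0.007, 0, 0.073],
    [0.007, 0, 0.073],
    [0, 0, 0],
    [0, 0, 0],
    [0, 0, 0],
    [0, 0, 0]
  ],
  "rot": [
    [0, 0.01, 0],
    [0, 0, 0],
    [0.01, 0.01, 0],
    [0, 0.01, 0],
    [0, 0, 0],
    [0, 0, 0],
    [0, 0, 0],
    [0, 0, 0]
  ],
  "grip": [45, 45, 45, 45, 12, 12, 12, 12],
  "grip_force": 35
}}

```text
clock: 13.1
tool_pos: [0.4839, -0.0082, 0.0757]
tcp_rot: [-0.0, 0.999, -0.034, 0.002]
force: [-1.9, 2.0, 1.5]
width: 0.226
finger_force: 35.8
```

```bash
python3 - <<'E'
from h import *
p,r,s=cur(); print(toB(p),s["force"],s["width"]*85.4,s["finger_force"])
x,z=toB(p)[0]-.085,.006
th=np.linspace(0,1.62,17)[1:]
path=[(p+RB.apply([x*np.cos(t)+z*np.sin(t)-x,0,-x*np.sin(t)+z*np.cos(t)-z]),tool(psi,0),1) for t in th]
rows(p,r,path)
E
```

```text
[-0.11904367 -0.06348353  0.07567426] [-1.89766061  2.03889604  1.53688749] 19.306149572900164 35.83514213562012
travel [[0.007, -0.0, -0.082], [0.015, -0.0, -0.082], [0.023, -0.0, -0.079], [0.031, -0.0, -0.077], [0.039, -0.0, -0.073], [0.045, -0.0, -0.068], [0.053, -0.0, -0.064], [0.058, -0.0, -0.059]] 
rot [[-0.01, -0.03, 0.01], [0.0, -0.0, -0.0], [0.0, -0.0, -0.0], [0.0, -0.0, -0.0], [0.0, -0.0, -0.0], [0.0, -0.0, -0.0], [0.0, -0.0, -0.0], [0.0, -0.0, -0.0]]
travel [[0.065, -0.0, -0.052], [0.069, -0.0, -0.045], [0.073, -0.0, -0.038], [0.077, -0.0, -0.03], [0.08, -0.0, -0.023], [0.081, -0.0, -0.014], [0.082, -0.0, -0.006], [0.083, -0.0, 0.002]] 
rot [[0.0, -0.0, -0.0], [0.0, -0.0, -0.0], [0.0, -0.0, -0.0], [0.0, -0.0, -0.0], [0.0, -0.0, -0.0], [0.0, -0.0, -0.0], [0.0, -0.0, -0.0], [0.0, -0.0, -0.0]]
max 0.083 0.03 end [ 0.7034815  -0.02331009  0.27326897]
```

Emit:
{"api": "play_rows", "payload": {
  "travel": [
    [0.007, 0, -0.082],
    [0.015, 0, -0.082],
    [0.023, 0, -0.079],
    [0.031, 0, -0.077],
    [0.039, 0, -0.073],
    [0.045, 0, -0.068],
    [0.053, 0, -0.064],
    [0.058, 0, -0.059]
  ],
  "rot": [
    [0, 0, 0],
    [0, 0, 0],
    [0, 0, 0],
    [0, 0, 0],
    [0, 0, 0],
    [0, 0, 0],
    [0, 0, 0],
    [0, 0, 0]
  ],
  "grip": [12, 12, 12, 12, 12, 12, 12, 12]
}}

```text
clock: 14.1
tool_pos: [0.5481, -0.0126, 0.2204]
tcp_rot: [-0.001, 0.999, -0.034, -0.001]
force: [0.1, 2.5, -11.5]
width: 0.224
finger_force: 34.5
```

```bash
python3 - <<'E'
from h import *
p,r,s=cur(); print(toB(p),s["force"],s["width"]*85.4,s["finger_force"])
x,z=-.119-.085,.006; p0=B(-.119,-.0635,.0757)
th=np.linspace(0,1.62,17)[9:]
path=[(p0+RB.apply([x*np.cos(t)+z*np.sin(t)-x,0,-x*np.sin(t)+z*np.cos(t)-z]),tool(psi,0),1) for t in th]
rows(p,r,path)
E
```

```text
[-0.05473099 -0.06350814  0.22040722] [  0.13817098   2.49355007 -11.4841812 ] 19.108039855413985 34.49989378452301
travel [[0.078, -0.0, -0.057], [0.069, 0.0, -0.045], [0.073, 0.0, -0.038], [0.077, 0.0, -0.031], [0.079, 0.0, -0.022], [0.082, 0.0, -0.015], [0.082, 0.0, -0.006], [0.083, 0.0, 0.002]] 
rot [[-0.01, 0.01, 0.0], [0.0, 0.0, 0.0], [0.0, 0.0, 0.0], [0.0, 0.0, 0.0], [0.0, 0.0, 0.0], [0.0, 0.0, 0.0], [0.0, 0.0, 0.0], [0.0, 0.0, 0.0]]
max 0.083 0.01 end [ 0.70353771 -0.02312366  0.27326308]
```

Emit:
{"api": "play_rows", "payload": {
  "travel": [
    [0.067, 0, -0.053],
    [0.069, 0, -0.045],
    [0.073, 0, -0.038],
    [0.077, 0, -0.031],
    [0.079, 0, -0.022],
    [0.082, 0, -0.015],
    [0.082, 0, -0.006],
    [0.083, 0, 0.002]
  ],
  "rot": [
    [0, 0, 0],
    [0, 0, 0],
    [0, 0, 0],
    [0, 0, 0],
    [0, 0, 0],
    [0, 0, 0],
    [0, 0, 0],
    [0, 0, 0]
  ],
  "grip": [12, 12, 12, 12, 12, 12, 12, 12]
}}

```text
clock: 15.1
tool_pos: [0.7013, -0.0231, 0.2748]
tcp_rot: [-0.001, 0.999, -0.034, -0.0]
force: [-5.7, 1.4, 2.2]
width: 0.225
finger_force: 34.2
```

Emit:
{"api": "play_rows", "payload": {
  "travel": [
    [0, 0, 0],
    [0, 0, 0],
    [0, 0, 0],
    [0, 0, 0],
    [0, 0, 0],
    [0, 0, 0],
    [0, 0, 0],
    [0, 0, 0]
  ],
  "rot": [
    [0, 0, 0],
    [0, 0, 0],
    [0, 0, 0],
    [0, 0, 0],
    [0, 0, 0],
    [0, 0, 0],
    [0, 0, 0],
    [0, 0, 0]
  ],
  "grip": [12, 12, 12, 12, 45, 45, 45, 45]
}}

```text
clock: 16.1
tool_pos: [0.703, -0.0238, 0.2739]
tcp_rot: [-0.0, 0.999, -0.034, 0.002]
force: [-0.4, 0.8, 0.4]
width: 0.522
finger_force: 0.0
```

```bash
python3 - <<'E'
from h import *
p,r,s=cur(); print(toB(p),s["force"],s["width"]*85.4,s["joints"])
a,b=[bot.camera(c)[:,:,::-1] for c in("top","side")]
cv2.imwrite("pics/g.png",np.hstack([cv2.resize(i,None,fx=3,fy=3,interpolation=cv2.INTER_CUBIC) for i in (a[130:260,240:370],b[90:220,250:380])]))
Y=tool(psi,0); q=toB(p)
rows(p,r,[(B(q[0],q[1],.36),Y,4)])
E
```

```text
[ 0.10055518 -0.06411334  0.27389018] [-0.44873213  0.75294807  0.39923121] 44.53636955491625 [ 0.03552145  0.67595399 -0.07910465  1.293951    0.05356637  1.16989095
 -1.68544511]
travel [[0.0, -0.0, -0.086], [0.001, -0.0, -0.086], [-0.0, -0.0, -0.086], [-0.0, -0.0, -0.086]] 
rot [[-0.0, -0.01, 0.0], [-0.0, -0.0, 0.0], [-0.0, -0.01, 0.0], [-0.0, -0.01, 0.0]]
max 0.086 0.01 end [ 0.70301509 -0.02384431  0.35989047]
```

View pics/g.png

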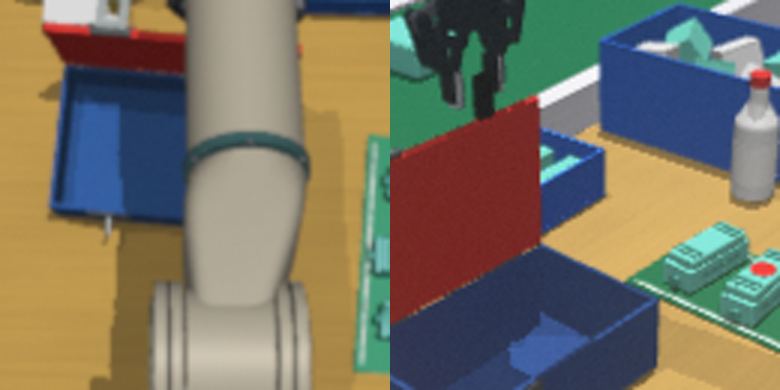

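The lid stands upright and is released. The box is open, and the stickered cover is still on the mat between the other two.

```bash
python3 - <<'E'
from h import *
p,r,s=cur(); Y=tool(psi,0); q=toB(p)
rows(p,r,[(B(q[0],q[1],.36),Y,3),((.4915,-.252,.15),tool(1.557,0),13)])
E
```

```text
travel [[0.0, -0.0, -0.115], [0.001, -0.0, -0.114], [-0.0, -0.0, -0.115], [-0.06, 0.075, 0.065], [-0.069, 0.066, 0.064], [-0.077, 0.057, 0.065], [-0.083, 0.048, 0.064], [-0.089, 0.036, 0.065]] 
rot [[-0.0, -0.01, 0.0], [-0.0, -0.01, 0.0], [-0.0, -0.01, 0.0], [-0.0, -0.0, -0.83], [-0.0, -0.0, -0.84], [-0.0, -0.0, -0.83], [-0.0, -0.0, -0.83], [-0.0, -0.0, -0.84]]
travel [[-0.092, 0.025, 0.064], [-0.095, 0.014, 0.065], [-0.096, 0.001, 0.065], [-0.095, -0.01, 0.064], [-0.093, -0.022, 0.065], [-0.09, -0.034, 0.064], [-0.085, -0.044, 0.065], [-0.079, -0.055, 0.065]] 
rot [[-0.0, -0.0, -0.83], [-0.0, -0.0, -0.83], [-0.0, -0.0, -0.83], [-0.0, -0.0, -0.84], [-0.0, -0.0, -0.83], [-0.0, -0.0, -0.83], [-0.0, -0.0, -0.84], [-0.0, -0.0, -0.83]]
max 0.115 0.84 end [ 0.49147822 -0.25212211  0.14987733]
```

Emit:
{"api": "play_rows", "payload": {
  "travel": [
    [0, 0, -0.115],
    [0, 0, -0.114],
    [0, 0, -0.115],
    [-0.06, 0.075, 0.065],
    [-0.069, 0.066, 0.064],
    [-0.077, 0.057, 0.065],
    [-0.083, 0.048, 0.064],
    [-0.089, 0.036, 0.065]
  ],
  "rot": [
    [0, -0.01, 0],
    [0, -0.01, 0],
    [0, -0.01, 0],
    [0, 0, -0.83],
    [0, 0, -0.84],
    [0, 0, -0.83],
    [0, 0, -0.83],
    [0, 0, -0.84]
  ],
  "grip": [45, 45, 45, 60, 60, 60, 60, 60]
}}

```text
clock: 17.2
tool_pos: [0.6209, -0.1121, 0.2789]
tcp_rot: [-0.0, 0.961, 0.277, 0.0]
force: [-0.3, -0.1, 0.2]
width: 0.7
finger_force: 0.0
```

Emit:
{"api": "play_rows", "payload": {
  "travel": [
    [-0.092, 0.025, 0.064],
    [-0.095, 0.014, 0.065],
    [-0.096, 0.001, 0.065],
    [-0.095, -0.01, 0.064],
    [-0.093, -0.022, 0.065],
    [-0.09, -0.034, 0.064],
    [-0.085, -0.044, 0.065],
    [-0.079, -0.055, 0.065]
  ],
  "rot": [
    [0, 0, -0.83],
    [0, 0, -0.83],
    [0, 0, -0.83],
    [0, 0, -0.84],
    [0, 0, -0.83],
    [0, 0, -0.83],
    [0, 0, -0.84],
    [0, 0, -0.83]
  ],
  "grip": [60, 60, 60, 60, 60, 60, 60, 60]
}}

```text
clock: 18.2
tool_pos: [0.4909, -0.2528, 0.1496]
tcp_rot: [-0.0, 0.711, 0.704, 0.0]
force: [0.2, -0.3, 1.0]
width: 0.705
finger_force: 0.0
```

```bash
python3 - <<'E'
from h import *
np.set_printoptions(precision=4,suppress=True)
p,r,s=cur(); print(p,r.as_matrix(),s["width"]*85.4,s["joints"],s["clock"])
im=bot.camera("side")
print([(np.round(d["point"],1),d["conf"]) for d in bot.spot_in("reject_cover","side")], proj("side",(.4915,-.252,.045)))
b=im[:,:,::-1]; hsv=cv2.cvtColor(np.ascontiguousarray(b),cv2.COLOR_BGR2HSV).astype(int)
m=((hsv[...,0]<7)|(hsv[...,0]>172))&(hsv[...,1]>150)&(hsv[...,2]>120); z=np.zeros_like(m);z[165:195,360:390]=m[165:195,360:390]
q=np.argwhere(z)[:,::-1]; print(len(q),q.mean(0) if len(q) else 0, at_z("side",q.mean(0),.045) if len(q) else 0)
cv2.imwrite("pics/i.png",cv2.resize(b[110:230,320:440],None,fx=4,fy=4,interpolation=cv2.INTER_CUBIC))
rows(p,r,[((.4915,-.252,.012),tool(1.557,0),8)])
E
```

```text
[ 0.4909 -0.2528  0.1496] [[ 0.0098  1.      0.0003]
 [ 1.     -0.0098  0.0004]
 [ 0.0004  0.0003 -1.    ]] 60.22733361464307 [ 0.7264  0.6332 -0.4625  1.8657  0.4036  0.736   0.0279] 18.2
[(array([262.1, 160. ]), 0.7), (array([373.8, 185.1]), 0.56)] [374.5683 179.2504]
23 [373.8696 179.3043] [ 0.4932 -0.2503  0.045 ]
travel [[0.0, 0.0, 0.069], [0.001, 0.001, 0.069], [0.0, -0.0, 0.068], [0.001, 0.0, 0.069], [0.0, 0.0, 0.069], [0.0, 0.001, 0.069], [0.001, -0.0, 0.068], [0.0, 0.0, 0.069]] 
rot [[0.0, -0.0, 0.0], [0.0, -0.0, 0.01], [0.0, -0.0, -0.0], [0.0, -0.0, 0.0], [0.0, -0.0, 0.01], [0.0, -0.0, -0.0], [0.0, -0.0, 0.0], [0.0, -0.0, 0.01]]
max 0.069 0.01 end [ 0.4915 -0.2521  0.0121]
```

View pics/i.png

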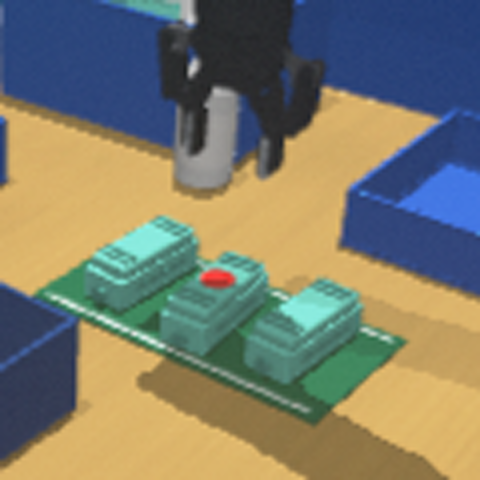

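The side view gives the sticker at (373.9,179.3), which is (0.493,-0.250) and agrees with the top view. The gripper is straight above it, so I'll descend and close.

Emit:
{"api": "play_rows", "payload": {
  "travel": [
    [0.001, 0.001, 0.069],
    [0.001, 0.001, 0.069],
    [0, 0.001, 0.069],
    [0.001, 0.001, 0.069],
    [0.001, 0.001, 0.069],
    [0, 0.001, 0.069],
    [0.001, 0, 0.069],
    [0, 0, 0.069]
  ],
  "rot": [
    [0, 0, 0],
    [0, 0, 0.01],
    [0, 0, 0],
    [0, 0, 0],
    [0, 0, 0.01],
    [0, 0, 0],
    [0, 0, 0],
    [0, 0, 0.01]
  ],
  "grip": [62, 62, 62, 62, 62, 62, 62, 62]
}}

```text
clock: 19.3
tool_pos: [0.4928, -0.2507, 0.0107]
tcp_rot: [-0.0, 0.714, 0.701, 0.0]
force: [0.6, 0.4, 0.8]
width: 0.724
finger_force: 0.0
```

Emit:
{"api": "play_rows", "payload": {
  "travel": [
    [0, 0, 0],
    [0, 0, 0],
    [0, 0, 0],
    [0, 0, 0],
    [0, 0, 0],
    [0, 0, 0],
    [0, 0, -0.04],
    [0, 0, -0.08]
  ],
  "rot": [
    [0, 0, 0],
    [0, 0, 0],
    [0, 0, 0],
    [0, 0, 0],
    [0, 0, 0],
    [0, 0, 0],
    [0, 0, 0],
    [0, 0, 0]
  ],
  "grip": [62, 35, 35, 35, 35, 35, 35, 35],
  "grip_force": 35
}}

```text
clock: 20.3
tool_pos: [0.4921, -0.2504, 0.0419]
tcp_rot: [-0.001, 0.713, 0.701, -0.0]
force: [0.0, 0.3, -1.9]
width: 0.503
finger_force: 36.8
```

```bash
python3 - <<'E'
from h import *
p,r,s=cur(); print(p,s["width"]*85.4,s["finger_force"],s["force"],s["clock"])
G=tool(psi+np.pi/2,0)
rows(p,r,[((.4915,-.252,.25),r,5),(B(-.02,0,.25),G,11),(B(-.02,0,.06),G,8)])
E
```

```text
[ 0.49212485 -0.25039012  0.04187146] 42.99611980321844 36.774839758872986 [ 0.02759114  0.27908117 -1.92582494] 20.3
travel [[-0.001, -0.001, -0.167], [-0.001, -0.001, -0.166], [-0.001, -0.0, -0.167], [-0.001, -0.001, -0.166], [-0.001, -0.001, -0.167], [0.11, 0.033, 0.0], [0.11, 0.032, 0.0], [0.11, 0.032, 0.0]] 
rot [[0.0, 0.0, 0.0], [0.0, 0.0, 0.0], [0.0, 0.0, 0.0], [0.0, 0.0, 0.0], [0.0, 0.0, 0.0], [-0.0, -0.0, 0.03], [-0.0, -0.0, 0.03], [-0.0, -0.0, 0.03]]
travel [[0.11, 0.031, 0.001], [0.11, 0.031, -0.0], [0.111, 0.03, -0.0], [0.111, 0.03, -0.0], [0.11, 0.029, -0.0], [0.111, 0.029, -0.0], [0.111, 0.028, 0.0], [0.112, 0.028, 0.0]] 
rot [[-0.0, -0.0, 0.03], [-0.01, -0.0, 0.03], [0.0, -0.01, 0.03], [0.0, 0.0, 0.03], [0.0, 0.0, 0.03], [-0.0, 0.0, 0.03], [-0.0, 0.0, 0.03], [-0.0, 0.0, 0.03]]
travel [[-0.0, 0.0, 0.095], [-0.0, 0.0, 0.095], [-0.0, 0.0, 0.095], [-0.0, 0.0, 0.095], [-0.0, 0.0, 0.095], [-0.0, 0.0, 0.095], [-0.0, 0.0, 0.095], [-0.0, 0.0, 0.095]] 
rot [[-0.0, 0.0, 0.0], [-0.0, 0.0, 0.0], [-0.0, 0.0, 0.0], [-0.0, 0.0, 0.0], [-0.0, 0.0, 0.0], [-0.0, 0.0, 0.0], [-0.0, 0.0, 0.0], [-0.0, 0.0, 0.0]]
max 0.167 0.03 end [0.58692851 0.04846031 0.06001135]
```

Emit:
{"api": "play_rows", "payload": {
  "travel": [
    [0, 0, -0.167],
    [0, 0, -0.167],
    [0, 0, -0.167],
    [0, 0, -0.166],
    [0, 0, -0.167],
    [0.11, 0.032, 0],
    [0.11, 0.032, 0],
    [0.11, 0.032, 0]
  ],
  "rot": [
    [0, 0, 0],
    [0, 0, 0],
    [0, 0, 0],
    [0, 0, 0],
    [0, 0, 0],
    [0, 0, 0.03],
    [0, 0, 0.03],
    [0, 0, 0.03]
  ],
  "grip": [35, 35, 35, 35, 35, 35, 35, 35]
}}

```text
clock: 21.3
tool_pos: [0.5185, -0.1681, 0.2509]
tcp_rot: [-0.0, 0.718, 0.696, 0.0]
force: [0.4, 0.1, -1.3]
width: 0.505
finger_force: 36.8
```

Emit:
{"api": "play_rows", "payload": {
  "travel": [
    [0.11, 0.031, 0],
    [0.11, 0.031, 0],
    [0.111, 0.03, 0],
    [0.111, 0.03, 0],
    [0.11, 0.029, 0],
    [0.111, 0.029, 0],
    [0.111, 0.028, 0],
    [0.112, 0.028, 0]
  ],
  "rot": [
    [0, 0, 0.03],
    [0, 0, 0.03],
    [0, 0, 0.03],
    [0, 0, 0.03],
    [0, 0, 0.03],
    [0, 0, 0.03],
    [0, 0, 0.03],
    [0, 0, 0.03]
  ],
  "grip": [35, 35, 35, 35, 35, 35, 35, 35]
}}

```text
clock: 22.3
tool_pos: [0.5879, 0.0503, 0.2508]
tcp_rot: [-0.0, 0.731, 0.683, -0.0]
force: [0.8, -0.3, -1.3]
width: 0.507
finger_force: 36.9
```

```bash
python3 - <<'E'
from h import *
p,r,s=cur(); print(toB(p),s["width"]*85.4,s["finger_force"],s["force"],s["joints"],s["clock"])
G=tool(psi+np.pi/2,0)
rows(p,r,[(B(-.02,0,.05),G,8),(B(-.02,0,.016),G,6)])
E
```

```text
[-0.01924745  0.00200411  0.25083032] 43.29591924250187 36.85655415058136 [ 0.80290218 -0.29908373 -1.25489627] [ 0.19808875  0.56358639 -0.52451141  1.65672488  0.32077899  1.00870629
 -0.4999489 ] 22.3
travel [[-0.001, -0.0, 0.1], [-0.001, -0.001, 0.101], [-0.001, 0.0, 0.1], [-0.001, -0.0, 0.101], [-0.001, -0.001, 0.1], [-0.001, 0.0, 0.1], [-0.001, -0.0, 0.101], [-0.001, -0.0, 0.1]] 
rot [[-0.0, -0.0, 0.0], [-0.0, -0.0, 0.0], [-0.0, -0.0, 0.0], [-0.0, -0.0, 0.0], [-0.0, -0.0, 0.0], [-0.0, -0.0, 0.0], [-0.0, -0.0, 0.0], [-0.0, -0.0, 0.0]]
travel [[-0.0, -0.0, 0.023], [-0.0, -0.0, 0.022], [-0.0, -0.0, 0.023], [-0.0, -0.0, 0.023], [-0.0, -0.0, 0.023], [-0.001, -0.0, 0.022]] 
rot [[-0.0, -0.0, 0.0], [-0.0, -0.0, 0.0], [-0.0, -0.0, 0.0], [-0.0, -0.0, 0.0], [-0.0, -0.0, 0.0], [-0.0, -0.0, 0.0]]
max 0.101 0.0 end [0.58712546 0.0482413  0.01607949]
```

Emit:
{"api": "play_rows", "payload": {
  "travel": [
    [0, 0, 0.1],
    [0, 0, 0.1],
    [0, 0, 0.1],
    [0, 0, 0.1],
    [0, 0, 0.1],
    [0, 0, 0.1],
    [0, 0, 0.1],
    [0, 0, 0.1]
  ],
  "rot": [
    [0, 0, 0],
    [0, 0, 0],
    [0, 0, 0],
    [0, 0, 0],
    [0, 0, 0],
    [0, 0, 0],
    [0, 0, 0],
    [0, 0, 0]
  ],
  "grip": [35, 35, 35, 35, 35, 35, 35, 35]
}}

```text
clock: 23.3
tool_pos: [0.588, 0.0496, 0.0501]
tcp_rot: [-0.0, 0.731, 0.683, 0.0]
force: [0.1, 0.5, -1.8]
width: 0.509
finger_force: 36.9
```

Emit:
{"api": "play_rows", "payload": {
  "travel": [
    [0, 0, 0.023],
    [0, 0, 0.023],
    [0, 0, 0.023],
    [0, 0, 0.023],
    [0, 0, 0.02],
    [0, 0, 0.016],
    [0, 0, 0.016],
    [0, 0, 0]
  ],
  "rot": [
    [0, 0, 0],
    [0, 0, 0],
    [0, 0, 0],
    [0, 0, 0],
    [0, 0, 0],
    [0, 0, 0],
    [0, 0, 0],
    [0, 0, 0]
  ],
  "grip": [35, 35, 35, 35, 35, 35, 35, 35]
}}

```text
clock: 24.3
tool_pos: [0.5894, 0.0497, 0.0146]
tcp_rot: [0.0, 0.731, 0.683, 0.001]
force: [2.6, 0.4, -1.4]
width: 0.506
finger_force: 37.1
```

Emit:
{"api": "play_rows", "payload": {
  "travel": [
    [0, 0, 0.004],
    [0, 0, 0.004],
    [0, 0, 0.002],
    [0, 0, 0],
    [0, 0, 0],
    [0, 0, 0],
    [0, 0, 0],
    [0, 0, 0]
  ],
  "rot": [
    [0, 0, 0],
    [0, 0, 0],
    [0, 0, 0],
    [0, 0, 0],
    [0, 0, 0],
    [0, 0, 0],
    [0, 0, 0],
    [0, 0, 0]
  ],
  "grip": [35, 35, 35, 35, 48, 55, 62, 62]
}}

```text
clock: 25.3
tool_pos: [0.5956, 0.0501, 0.0147]
tcp_rot: [0.004, 0.731, 0.682, 0.006]
force: [13.2, 0.7, 3.0]
width: 0.721
finger_force: 0.0
```

Emit:
{"api": "play_rows", "payload": {
  "travel": [
    [0, 0, -0.03],
    [0, 0, -0.06],
    [0, 0, -0.12],
    [0, 0, -0.15],
    [0, 0, -0.15],
    [0, 0, -0.15],
    [0, 0, -0.15],
    [0, 0, -0.12]
  ],
  "rot": [
    [0, 0, 0],
    [0, 0, 0],
    [0, 0, 0],
    [0, 0, 0],
    [0, 0, 0],
    [0, 0, 0],
    [0, 0, 0],
    [0, 0, 0]
  ],
  "grip": [62, 62, 62, 62, 62, 62, 62, 62]
}}

```text
clock: 26.3
tool_pos: [0.5872, 0.0496, 0.246]
tcp_rot: [-0.001, 0.73, 0.683, -0.0]
force: [0.1, -0.2, 0.0]
width: 0.726
finger_force: 0.0
```

Emit:
{"api": "play_rows", "payload": {
  "travel": [
    [-0.1, -0.15, 0],
    [-0.1, -0.15, 0],
    [-0.1, -0.15, 0],
    [-0.1, -0.1, 0],
    [-0.1, 0, 0],
    [-0.1, 0, 0],
    [0, 0, 0],
    [0, 0, 0]
  ],
  "rot": [
    [0, 0, 0],
    [0, 0, 0],
    [0, 0, 0],
    [0, 0, 0],
    [0, 0, 0],
    [0, 0, 0],
    [0, 0, 0],
    [0, 0, 0]
  ],
  "grip": [62, 62, 62, 62, 62, 62, 62, 62]
}}

```text
clock: 27.3
tool_pos: [0.4404, -0.0898, 0.2445]
tcp_rot: [-0.001, 0.73, 0.683, 0.0]
force: [-0.1, 0.5, 0.8]
width: 0.728
finger_force: 0.0
```

```bash
python3 - <<'E'
from h import *
p,r,s=cur(); print(toB(p),s["force"],s["clock"])
a,b=[bot.camera(c)[:,:,::-1] for c in("top","side")]
cv2.imwrite("pics/j.png",np.hstack([cv2.resize(i,None,fx=2.6,fy=2.6,interpolation=cv2.INTER_CUBIC) for i in (a[120:270,240:390],b[120:270,250:400])]))
E
```

```text
[-0.15689113 -0.14782102  0.24446006] [-0.05658168  0.5379381   0.79534979] 27.3
```

View pics/j.png

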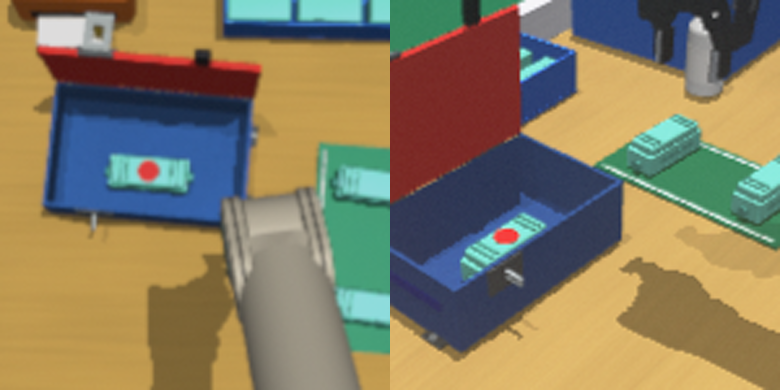

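```bash
python3 - <<'E'
from h import *
np.set_printoptions(precision=4,suppress=True)
c=[]
for cam,(x0,y0,x1,y1) in(("top",(275,170,325,200)),("side",(275,195,315,230))):
    b=np.ascontiguousarray(bot.camera(cam)[:,:,::-1]); h=cv2.cvtColor(b,cv2.COLOR_BGR2HSV).astype(int)
    m=((h[...,0]<7)|(h[...,0]>172))&(h[...,1]>150)&(h[...,2]>110); z=np.zeros_like(m); z[y0:y1,x0:x1]=m[y0:y1,x0:x1]
    q=np.argwhere(z)[:,::-1]; c.append(q.mean(0)); print(len(q),c[-1])
    if cam=="top":
        m=(abs(h[...,0]-88)<12)&(h[...,1]>40)&(h[...,2]>110); z=np.zeros_like(m); z[y0:y1,x0:x1]=m[y0:y1,x0:x1]
        W=np.array([at_z("top",k,.04)[:2] for k in np.argwhere(z)[:,::-1]]); print(cv2.minAreaRect(W.astype(np.float32)))
P,e=tri(*c); print(P,e,toB(P))
E
```

```text
34 [296.5    185.2941]
((0.5886750221252441, 0.04716739058494568), (0.11603664606809616, 0.04512255638837814), 86.78156280517578)
36 [294.2778 210.1944]
[0.5903 0.0493 0.0479] 0.0017545895954323898 [-0.0168  0.0012  0.0479]
```

The sticker is at z = 48 mm (47 expected when on the floor), centred in the box. The lid is upright, the hasp is leaning back, and the arm is clear.

```bash
python3 -c "
from cell import bot
print(bot.job_done())"
```

```text
the job is handed in; nothing more can be done
None
```

The stickered cover is lying flat on the box floor, sticker up, with the lid upright and the hasp flipped back; I handed the job in at about 27 s and got no verdict back.

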